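# Bed in a new gas spring on the hand-cranked cycling rig

## Robot

A 7-joint arm with a two-finger parallel gripper is mounted at the origin on a cart in front of the work surface, level with it; the furniture and walls round the work are solid. World frame = base frame: x ahead of the robot, y to its left, z up, the work surface at z = 0. Lengths are in m, angles in degrees, forces in N, time in s.
With the tool pointing down it reaches from about 0.4 to 0.875 m from the base axis. Payload 4.4 kg.
Tool frame: the origin (TCP) lies at the very end of the fingers, on their centre line; the grasp point (between the pads) lies 19 mm behind it (r.hold_point_z is the distance from the TCP to the grasp point, in m); z points along the fingers, y is the line along which they close (so a half turn about z gives the same grasp; the last joint's range is limited). The gripper opens to 85 mm and grips with 20 to 120 N. Pads are 22 mm wide; open, the fingers measure 114 mm over their backs; the gripper's body (76 mm by 85 mm) begins 54 mm behind the grasp point. The pads swing forward as they close: fully open they stand 13 mm farther back than shut.
Start: joints at [66.818, 36.005, 2.206, 86.941, -1.547, 57.084, -1.146], TCP at [0.216, -0.613, 0.231] pointing down, gripper open.
Joint ranges: [-175.42, 175.42], [-21.48, 121.26], [-71.46, 75.88], [10.55, 141.38], [-63.04, 243.04], [13.31, 113.54], [-168.57, 168.57]. Speed limits (degrees/s): [147.25, 147.25, 180, 180, 180, 180, 180].

## Interface

Orientations are given as [roll, pitch, yaw] about the fixed x, y, z axes, in that order (R = Rz(yaw) Ry(pitch) Rx(roll)).
In Python, from plant import get_state, capture, r gives the robot as it stands.
- The arm moves only by the shell command python3 -m crank 'ROWS' [FORCE]. ROWS is text: rows parted by semicolons, each of 5 numbers parted by spaces: the shift along the tool's x, y, z in units of 40 mm (1.0 is 40 mm), then the turn about the tool's z in units of 6 degrees (1.0 is 6 degrees), then the opening in per cent of the stroke, from 0 (shut) to 100 (fully open). A call has 1 to 5 rows; each row shifts and turns the commanded pose from where the row before left it, along the tool's axes as they then stand; what a row does not reach is not made up. A row lasts 1/12 s, in which the tool goes at most 41.7 mm and 7.16 degrees, less where a joint would pass 70% of its speed; a pose out of reach is approached as far as the arm can. A call is refused whole if a number of a shift passes 1 or a number of a turn 1, either way. A call with a gripper value outside its range is refused whole. The fingers move at their own pace and stop on an object; FORCE is the grip in N (left out, the last holds). Time passes only in rows, so rows that do not move let the fingers close. It gives the time, the measured TCP pose, the force, the opening and the grip force at its end, in the units of the state.
- get_state(): the state, without advancing time (a new reading comes with each control period).
- capture(name): name is "scene" or "side" or "wrist"; returns a dict with "pixels" (480x640x3 uint8, red, green, blue), "camera_matrix" (3x3 intrinsics, pixels), "xyz" and "attitude" of the camera in the world. Camera axes: x right, y up, looking along -z (the intrinsics and any distortion apply to the point x, -y, -z); pixel columns grow to the right and rows downward; lengths in m; the calibration is good to about 2 mm. The wrist camera is an equidistant fisheye: a pixel r from the principal point sees the ray r / f radians off the axis. A picture is of the moment at which its call begins. There is no depth.
- r.hand_in(): hands the job in; it is judged then, once.
The state is a dict: "t": time; "q": joint angles; "qvel": joint speeds; "joint_torque": joint torques, N m; "eef_pos": TCP position; "orientation": TCP orientation; "wrist_force": force on the tool from outside, world axes, zero at the start; "wrist_torque": the same for the moment, N m; "gripper_width": finger opening in m; "grip_force": force on a finger pad.
Only numpy, scipy, OpenCV 4.12 (cv2) and the standard library are available. Lean on these libraries where they do the work, as an engineer would, in place of code of your own. Each camera call takes 0.05 s, during which the arm holds its last target. There are 200 camera calls.

## Task

Bed in the gas spring on the cycling rig: push the sprung crank gently down until its dogs drop into mesh, hold it down and wind it clockwise (seen from above) through three full turns at an even pace, so that the gas spring neither throws the crank forward nor kicks it back at the heavy point of each turn. Stop with the ram drawn fully back, let the crank spring up out of mesh and let go of it, leaving everything else on the bench as it is.

Things in the scene. Friction and masses are not known exactly. Their poses are not given: they have to be found in the camera images.
- rig: cycling rig bolted to the bench: dark steel base plate 345 x 124 x 12 mm with, in line, an upright crankshaft under a safety crank, a crosshead (the ram) between two rails, and a 32 mm thick gas spring in two clamps. Each turn pushes the spring's rod in by 26 mm. Origin on the bench under the crank axis, x towards the gas spring, z up. All but the crank stays under 75 mm
- crank_axis (a point): point on the upright axis of crank and crankshaft, 125 mm over the bench, level with the middle of the handle while the crank is up. The ram is drawn fully back when the crosshead is nearest this axis
- knob: the crank's handle: upright black round grip, 26 mm thick, 46 mm tall, spinning freely on its pin, so fingers that pinch it from above need not turn with it. Origin in its middle, 60 mm from the crank axis and 125 mm over the bench while the crank is up. Moving it faster than 0.25 m/s is a jerk
- crank: safety crank: dark hub 60 mm across, its arm leading to the handle 60 mm out on its own -x side; origin on the axis. It idles until pushed down, when three round-nosed dogs under the hub drop between the clutch pins. If they meet pin tops, turn on under a light push, at most a sixth of a turn, until they drop. Under load the round noses lift it out of mesh unless held right down
- hub (a joint): how far the crank is pushed down, in m: 0 up and idling, 0.010 fully in mesh, resting on the collar; dogs standing over pins meet them after 0.001 to 0.006. The return spring pushes back with 5 N at 0, growing by 0.6 N per mm to 11 N at 0.010; let go, the crank rises by itself
- shaft (a joint): crankshaft angle in rad, growing clockwise seen from above; 0 at the start with the ram fully back, 6.283 per turn. In each turn the gas spring is heaviest a third of the way round (up to 15 N sideways at the handle), passes its dead point at the half turn, then drives the handle ahead with up to 12 N, so it must be held back. Within 0.45 rad of ram-back friction holds it still
- clutch: driven half of the clutch, turning with the crankshaft: steel disc 62 mm across with six round-nosed upright pins evenly spaced on a 44 mm circle, hidden from above by the hub; origin on the axis at bench level. In mesh there is up to 0.1 rad of play. Dogs and pins must not be forced together with over 25 N before they mesh
- collar: brass thrust collar, 26 mm across, inside the ring of pins, on which the hub rests when fully down; origin on the axis at bench level. A push of 5 to 10 N beyond the return spring is right; it must not get over 25 N
- oil: small amber oil bottle, 32 mm thick, 77 mm tall, a bystander; origin at its foot
- block: grey reference block 40 x 40 x 18 mm, a bystander; origin at the centre of its underside
- marker: marker pen 129 mm long, lying on the bench, a bystander; origin at the centre of its underside
- feelers: fan of feeler gauges 72 x 94 x 12 mm, a bystander; origin at the centre of its underside
- tester: round digital surface tester on a foot, 141 mm tall, a bystander; origin at its foot
- washers: open parts bin 107 x 71 x 50 mm with washers, a bystander; origin at the centre of its underside
- stamp: inspection stamp with a wooden knob, 62 mm tall, a bystander; origin at its foot

How it is judged:
By the outcome, as a careful person would: the job done as asked, in the order asked, and still so for the second after the job is handed in, with the robot touching nothing.
It also fails if it takes over 72 s, if anything falls off the work surface, if the arm or the gripper's body presses on something with over 40 N, if the wrist force passes 120 N, or if a joint passes its speed limit or range.

## Working session

There is one attempt and no reset: what is moved stays moved. The work goes in short steps, Python scripts to look and compute and a shell command to move; the robot and the scene stay as the last step left them, time stands still between calls to the robot, and variables do not carry over. Pictures are saved under pics/ and viewed, at most 10 in all, crops included, and the job is handed in when it is done.

```bash
ls; mkdir -p pics
cat > h.py <<'E'
import numpy as np, cv2
from scipy.spatial.transform import Rotation as R
from plant import get_state, capture, r
def rot(a): return R.from_euler('xyz',a,degrees=True).as_matrix()
def ray(c,u,v,fish=False):
    K=np.array(c['camera_matrix']); x=(u-K[0,2])/K[0,0]; y=(v-K[1,2])/K[1,1]
    if fish:
        t=np.hypot(x,y); s=np.sin(t)/t if t>1e-9 else 1; d=np.array([x*s,-y*s,-np.cos(t)])
    else: d=np.array([x,-y,-1.])
    A=np.array(c['attitude']); A=A if A.shape==(3,3) else rot(A)
    return np.array(c['xyz']),A@d
def onz(c,u,v,z,fish=False):
    o,d=ray(c,u,v,fish); return o+d*(z-o[2])/d[2]
def save(c,n): cv2.imwrite('pics/'+n+'.png',cv2.cvtColor(c['pixels'],cv2.COLOR_RGB2BGR))
E
python3 - <<'E'
from h import *
for n in('scene','side'):
    c=capture(n); save(c,n+'0'); np.save(n+'0.npy',c,allow_pickle=True); print(n,c['xyz'],c['attitude'],c['camera_matrix'],[k for k in c])
print(get_state())
E
```

```text
pics
scene [-0.06417304  0.8142639   0.82913106] [  47.11118429    0.42509674 -131.87642147] [[533.8434085    0.         324.7083542 ]
 [  0.         533.8434085  241.44100418]
 [  0.           0.           1.        ]] ['pixels', 'camera_matrix', 'xyz', 'attitude']
side [0.13140695 0.98962455 0.83829625] [  47.28600534   -0.4835349  -151.42746508] [[477.6729456    0.         316.57038647]
 [  0.         477.6729456  245.45656028]
 [  0.           0.           1.        ]] ['pixels', 'camera_matrix', 'xyz', 'attitude']
{'t': 0.1, 'q': array([66.81804581, 36.05330777,  2.20498947, 86.98981429, -1.5480081 ,
       57.08352512, -1.14545978]), 'qvel': array([-0.07995358,  0.01821939,  0.0309879 , -0.23184741, -0.04569691,
       -0.07370154,  0.04546814]), 'joint_torque': array([ 3.94564209e-03, -5.64526927e+01,  1.23084359e+00, -1.93970293e+01,
        1.12889052e-02,  5.51370540e-03, -2.62498878e-05]), 'eef_pos': array([ 0.21586046, -0.61252433,  0.2304878 ]), 'orientation': array([-1.79903101e+02,  1.42235494e-03,  1.94099709e+01]), 'wrist_force': array([ 0.39335436,  0.50380302, -0.25710026]), 'wrist_torque': array([0.00487745, 0.05266368, 0.02505905]), 'grip_force': 0.0, 'gripper_width': 0.08533937155192947}
```

View pics/scene0.png

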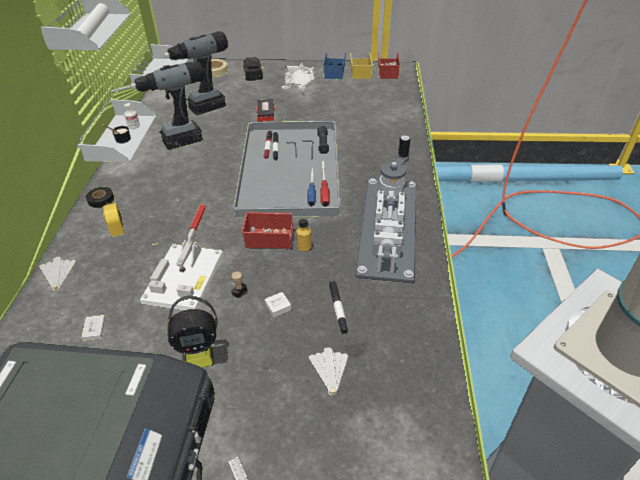

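View pics/side0.png

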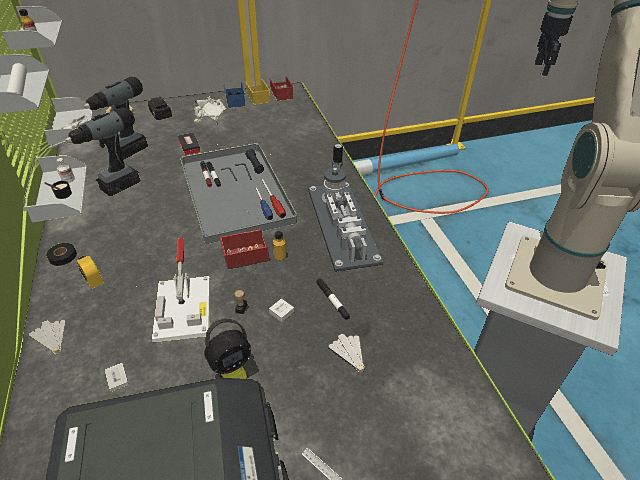

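Run:
```python
from h import *
S=np.load('scene0.npy',allow_pickle=True).item(); D=np.load('side0.npy',allow_pickle=True).item()
def blob(c,x0,y0,x1,y1):
    g=c['pixels'][y0:y1,x0:x1].max(2); m=(g<38).astype(np.uint8)
    n,l,s,ce=cv2.connectedComponentsWithStats(m); k=1+s[1:,4].argmax(); print(s[k]+[x0,y0,0,0,0]); return ce[k]+[x0,y0]
a=blob(S,392,128,418,162); b=blob(D,328,138,348,170); print(a,b)
o1,d1=ray(S,*a);o2,d2=ray(D,*b)
t=np.linalg.lstsq(np.c_[d1,-d2],o2-o1,rcond=None)[0]; print('knob tri',o1+d1*t[0],o2+d2*t[1])
print('knob z.125',onz(S,*a,.125),onz(D,*b,.125))
for p in [(368,180),(415,181),(413,280),(358,275)]: print(onz(S,*p,.012))
A=cv2.resize(S['pixels'][120:290,340:440],None,fx=3.5,fy=3.5,interpolation=2)
B=cv2.resize(D['pixels'][130:280,295:395],None,fx=3.5,fy=3.5,interpolation=2)
im=np.zeros((600,720,3),np.uint8); im[:A.shape[0],:350]=A; im[:B.shape[0],360:710]=B
save(dict(pixels=im),'crop')
```

```text
[399 139  11  18 132]
[333 146  10  16 121]
[403.78030303 147.58333333] [337.50413223 154.10743802]
knob tri [ 0.62433592 -0.05029514  0.12227548] [ 0.62482527 -0.05089229  0.12348251]
knob z.125 [ 0.62168211 -0.04696275  0.125     ] [ 0.62377779 -0.04868337  0.125     ]
[ 0.69250785 -0.00507813  0.012     ]
[ 0.60847547 -0.09057915  0.012     ]
[0.38311916 0.17435811 0.012     ]
[0.47039537 0.24903229 0.012     ]
```

View pics/crop.png

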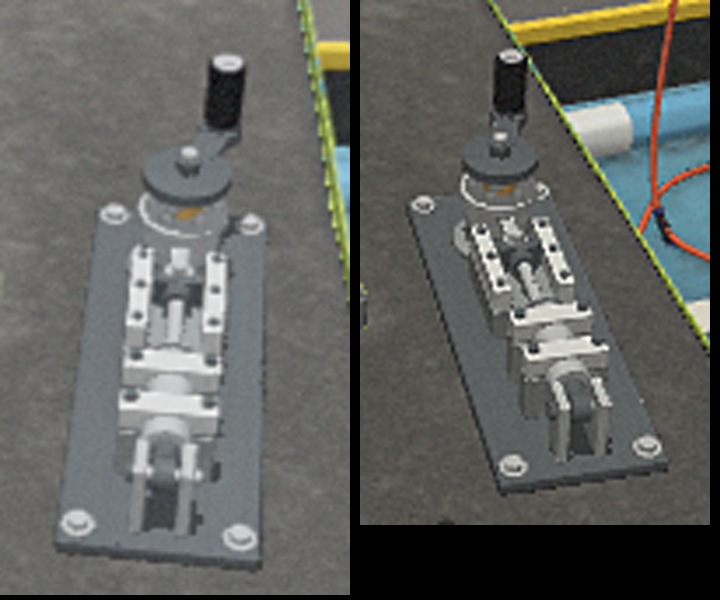

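```bash
M="python3 -m crank"
python3 -m crank '0.4 -0.28 0 0 100;0.79 -0.55 0 0 100;0.79 -0.55 0 0 100;0.79 -0.55 0 0 100;0.79 -0.55 0 0 100'
python3 -m crank '0.79 -0.55 0 0 100;0.79 -0.55 0 0 100;0.79 -0.55 0 0 100;0.79 -0.55 0 0 100;0.79 -0.55 0 0 100'
python3 -m crank '0.79 -0.55 0 0 100;0.79 -0.55 0 0 100;0.79 -0.55 0 0 100;0.79 -0.55 0 0 100;0.79 -0.55 0 0 100'
python3 -m crank '0.79 -0.55 0 0 100;0.79 -0.55 0 0 100;0.4 -0.25 0 0 100;0 0 0 0 100;0 0 0 0 100'
python3 - <<'E'
from h import *
S=np.load('scene0.npy',allow_pickle=True).item(); D=np.load('side0.npy',allow_pickle=True).item()
for a,b in [((393.4,169.7),(335,175.1)),((394,163.7),(335.3,169.4))]:
    o1,d1=ray(S,*a);o2,d2=ray(D,*b)
    t=np.linalg.lstsq(np.c_[d1,-d2],o2-o1,rcond=None)[0]; print('hub tri',o1+d1*t[0],o2+d2*t[1])
c=capture('wrist'); save(c,'w1'); np.save('w1.npy',c,allow_pickle=True); print(c['xyz'],c['attitude'],c['camera_matrix'])
s=get_state(); print(s['t'],s['eef_pos'],s['orientation'],s['wrist_force'])
E
```

```text
t: 0.52
eef_pos: [0.3179, -0.4704, 0.2309]
orientation: [-179.9, 0.0, 19.4]
wrist_force: [0.7, 0.4, 0.3]
gripper_width: 0.0851
grip_force: 0.0
t: 0.93
eef_pos: [0.4304, -0.3141, 0.2311]
orientation: [-180.0, 0.0, 19.4]
wrist_force: [1.2, -0.3, -0.0]
gripper_width: 0.0854
grip_force: 0.0
t: 1.35
eef_pos: [0.5429, -0.1579, 0.2311]
orientation: [-180.0, 0.0, 19.4]
wrist_force: [0.6, -0.7, 0.1]
gripper_width: 0.0851
grip_force: 0.0
t: 1.77
eef_pos: [0.5991, -0.0809, 0.2306]
orientation: [-180.0, 0.1, 19.6]
wrist_force: [-0.3, -1.3, 0.1]
gripper_width: 0.0855
grip_force: 0.0
hub tri [0.60226498 0.00704839 0.0968536 ] [0.60186674 0.00754731 0.09594118]
hub tri [0.60147018 0.00795157 0.11464982] [0.60150113 0.00791333 0.11472181]
[ 0.67016076 -0.0561638   0.37391397] [-1.73263118e+01  5.41846226e-02 -7.04454032e+01] [[371.64829954   0.         320.93414225]
 [  0.         371.64829954 243.17851831]
 [  0.           0.           1.        ]]
1.8167 [ 0.59840082 -0.08280984  0.23073817] [1.79991324e+02 1.03089997e-01 1.94240520e+01] [ 0.38118843 -0.51770999 -0.7277963 ]
```

View pics/w1.png

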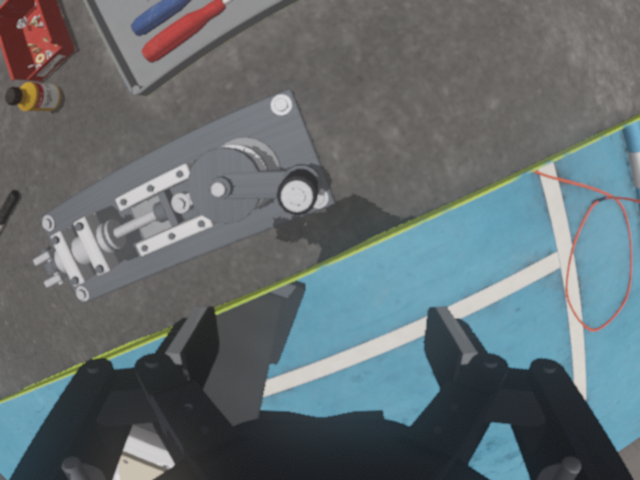

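Run:
```python
from h import *
c=np.load('w1.npy',allow_pickle=True).item()
g=c['pixels']; m=np.zeros(g.shape[:2],np.uint8); m[165:215,275:322]=(g[165:215,275:322].min(2)>140)
n,l,s,ce=cv2.connectedComponentsWithStats(m)
i=[k for k in range(1,n) if s[k,4]>40]; print(s[i],ce[i])
k=onz(c,297.5,193,.148,True); h=onz(c,220,187,.1147,True); print(k,h,np.linalg.norm(k[:2]-h[:2]))
for nm in ('side',):
    d=k[:2]; e=get_state()['eef_pos'][:2]
A=rot(get_state()['orientation']); print('to knob in tool units',A.T@np.r_[k[:2]-e,0]/.04, np.degrees(np.arctan2(*(k-h)[1::-1])))
```

```text
[[281 181  32  31 769]
 [314 195   8  14  83]] [[296.30559168 195.75942783]
 [318.28915663 202.36144578]]
[ 0.62932878 -0.05513513  0.148     ] [ 6.09463589e-01 -3.20815816e-04  1.14700000e-01] 0.05830295600979141
to knob in tool units [ 0.95927482 -0.39535583 -0.00178586] -70.07903677025321
```

```bash
python3 -m crank '0.3 -0.17 0.2 0 100;0.3 -0.17 0.2 0 100;0.3 -0.16 0.2 0 100;0 0 0 0 100;0 0 0 0 100' >/dev/null
python3 -m crank '0 0 0 0 100;0 0 0 0 100;0 0 0 0 100'
python3 - <<'E'
from h import *
c=capture('wrist'); save(c,'w2'); np.save('w2.npy',c,allow_pickle=True)
s=get_state(); print(c['xyz'],s['eef_pos'],s['orientation'],s['wrist_force'],s['qvel'])
E
```

```text
t: 2.48
eef_pos: [0.6263, -0.0524, 0.2077]
orientation: [180.0, -0.0, 19.3]
wrist_force: [0.2, -0.1, -0.1]
gripper_width: 0.0855
grip_force: 0.0
[ 0.69715176 -0.02784451  0.35114438] [ 0.62632007 -0.05230837  0.20777961] [ 1.79968312e+02 -2.31530031e-02  1.93538475e+01] [-0.80230888 -0.4832478  -0.34268972] [-0.05382879  0.08424868 -0.13232063  0.03938982 -0.02215929 -0.05521626
 -0.03193706]
```

View pics/w2.png

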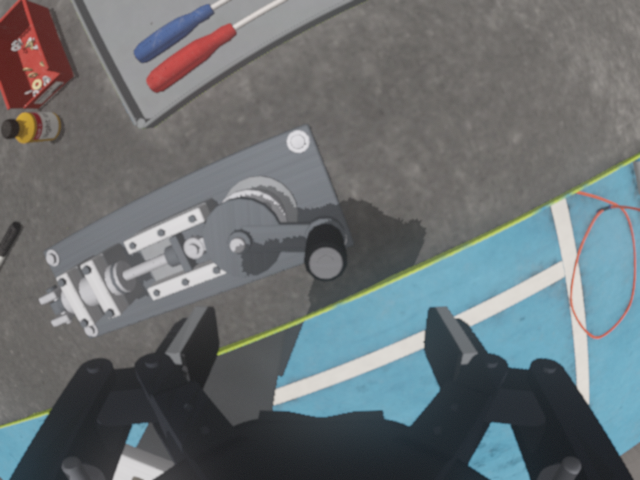

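Run:
```python
from h import *
c=np.load('w2.npy',allow_pickle=True).item()
k=onz(c,326,264,.148,True); h=onz(c,238,241,.1147,True); print(k,h,np.linalg.norm(k[:2]-h[:2]))
k=onz(c,331,232,.102,True);print(k)
# plate bolts (approx z .016): 4 bolts 
B=[onz(c,*p,.016,True)[:2] for p in [(298,141),(53,257),(93,329)]];print(B)
```

```text
[ 0.62662052 -0.05577312  0.148     ] [0.61079158 0.00122056 0.1147    ] 0.05915095201449213
[ 0.63416869 -0.05743357  0.102     ]
[array([ 0.68224989, -0.01150647]), array([0.47952644, 0.22728898]), array([0.40529656, 0.16171849])]
```

```bash
python3 -m crank '0 0 0.4 0 65;0 0 0.5 0 65;0 0 0.5 0 65;0 0 0.4 0 65;0 0 0.2 0 65' 40|head -4
python3 -m crank '0 0 0.2 0 65;0 0 0.2 0 65;0 0 0.07 0 65;0 0 0 0 50;0 0 0 0 45' 
python3 -m crank '0 0 0 0 40;0 0 0 0 36;0 0 0 0 32;0 0 0 0 29;0 0 0 0 28'
python3 -m crank '0 0 0 0 26;0 0 0 0 24;0 0 0 0 22;0 0 0 0 20;0 0 0 0 20'
```

```text
t: 2.95
eef_pos: [0.6251, -0.0519, 0.1256]
orientation: [-179.9, 0.2, 19.4]
wrist_force: [0.2, 0.1, 0.0]
t: 3.37
eef_pos: [0.6268, -0.0516, 0.109]
orientation: [180.0, -0.0, 19.4]
wrist_force: [-0.3, -0.1, 0.9]
gripper_width: 0.039
grip_force: 0.0
t: 3.78
eef_pos: [0.6282, -0.0544, 0.11]
orientation: [179.7, -0.2, 19.3]
wrist_force: [2.9, -5.5, 3.5]
gripper_width: 0.025
grip_force: 39.0
t: 4.2
eef_pos: [0.6282, -0.0544, 0.11]
orientation: [179.7, -0.2, 19.3]
wrist_force: [2.2, -6.2, 2.5]
gripper_width: 0.0249
grip_force: 39.0
```

```bash
python3 -m crank '0 0.03 0 0 20;0 0.04 0 0 20;0 0 0 0 20;0 0 0 0 20;0 0 0 0 20' 90
python3 -m crank '0 0 0.03 0 20;0 0 0.03 0 20;0 0 0.03 0 20;0 0 0 0 20;0 0 0 0 20'
python3 -m crank '0 0 0.03 0 20;0 0 0.03 0 20;0 0 0.03 0 20;0 0 0 0 20;0 0 0 0 20'
```

```text
t: 4.62
eef_pos: [0.6283, -0.0546, 0.1096]
orientation: [179.9, -0.1, 19.4]
wrist_force: [1.3, -1.8, 4.8]
gripper_width: 0.0243
grip_force: 87.8
t: 5.03
eef_pos: [0.6298, -0.0541, 0.1076]
orientation: [179.9, -0.3, 19.4]
wrist_force: [0.9, -0.3, 12.2]
gripper_width: 0.0241
grip_force: 88.2
t: 5.45
eef_pos: [0.6319, -0.0532, 0.105]
orientation: [179.9, -0.6, 19.5]
wrist_force: [4.1, -0.2, 10.8]
gripper_width: 0.0243
grip_force: 88.9
```

```bash
python3 -m crank '0 0 0.03 0 20;0 0 0.03 0 20;0 0 0.03 0 20;0 0 0 0 20;0 0 0 0 20'
python3 -m crank '0 0 0.03 0 20;0 0 0.03 0 20;0 0 0 0 20;0 0 0 0 20'
```

```text
t: 5.87
eef_pos: [0.6323, -0.053, 0.1017]
orientation: [179.9, -0.6, 19.5]
wrist_force: [2.8, 0.6, 13.7]
gripper_width: 0.0243
grip_force: 88.9
t: 6.2
eef_pos: [0.6328, -0.0528, 0.0998]
orientation: [179.8, -0.7, 19.5]
wrist_force: [3.0, 1.5, 17.9]
gripper_width: 0.0242
grip_force: 89.0
```

```bash
cat > a.py <<'E'
import sys,re,numpy as np
v={l.split(':')[0]:np.array([float(x) for x in re.findall(r'-?[\d.]+(?:e-?\d+)?',l.split(':')[1])]) for l in sys.stdin if ':' in l}
C=np.array([.6081,.0019]); p=v['eef_pos']; d=p[:2]-C; u=d/np.linalg.norm(d); f=v['wrist_force']; cw=np.array([u[1],-u[0]])
s=(-70.65-np.degrees(np.arctan2(d[1],d[0])))%360
print('t %.2f s %.1f rad %.1f z %.1f | Fr %.1f Fcw %.1f Fz %.1f | ori %s grip %.0f'%(v['t'][0],s,1e3*np.linalg.norm(d),1e3*p[2],f[:2]@u,f[:2]@cw,f[2],v['orientation'],v['grip_force'][0]))
E
python3 - <<'E'
import numpy as np
q=lambda s:1.5*np.array([-np.sin(np.radians(s)),np.cos(np.radians(s))])
def rows(S):
    p=q(S[0]);o=[]
    for s in S[1:]:
        d=np.round(q(s)-p,2)+0.; p=p+d; o.append('%g %g 0 0 20'%tuple(d))
    for i in range(0,len(o),5): print(S[i],"'"+';'.join(o[i:i+5])+"'")
rows([0,1,2.5,4.5,7,10]+[12]); print(); rows(list(range(0,366,6)))
E
```

```text
0 '-0.03 0 0 0 20;-0.04 0 0 0 20;-0.05 0 0 0 20;-0.06 -0.01 0 0 20;-0.08 -0.01 0 0 20'
10 '-0.05 -0.01 0 0 20'

0 '-0.16 -0.01 0 0 20;-0.15 -0.02 0 0 20;-0.15 -0.04 0 0 20;-0.15 -0.06 0 0 20;-0.14 -0.07 0 0 20'
30 '-0.13 -0.09 0 0 20;-0.12 -0.1 0 0 20;-0.11 -0.11 0 0 20;-0.1 -0.12 0 0 20;-0.09 -0.13 0 0 20'
60 '-0.07 -0.14 0 0 20;-0.06 -0.15 0 0 20;-0.04 -0.15 0 0 20;-0.02 -0.15 0 0 20;-0.01 -0.16 0 0 20'
90 '0.01 -0.16 0 0 20;0.02 -0.15 0 0 20;0.04 -0.15 0 0 20;0.06 -0.15 0 0 20;0.07 -0.14 0 0 20'
120 '0.09 -0.13 0 0 20;0.1 -0.12 0 0 20;0.11 -0.11 0 0 20;0.12 -0.1 0 0 20;0.13 -0.09 0 0 20'
150 '0.14 -0.07 0 0 20;0.15 -0.06 0 0 20;0.15 -0.04 0 0 20;0.15 -0.02 0 0 20;0.16 -0.01 0 0 20'
180 '0.16 0.01 0 0 20;0.15 0.02 0 0 20;0.15 0.04 0 0 20;0.15 0.06 0 0 20;0.14 0.07 0 0 20'
210 '0.13 0.09 0 0 20;0.12 0.1 0 0 20;0.11 0.11 0 0 20;0.1 0.12 0 0 20;0.09 0.13 0 0 20'
240 '0.07 0.14 0 0 20;0.06 0.15 0 0 20;0.04 0.15 0 0 20;0.02 0.15 0 0 20;0.01 0.16 0 0 20'
270 '-0.01 0.16 0 0 20;-0.02 0.15 0 0 20;-0.04 0.15 0 0 20;-0.06 0.15 0 0 20;-0.07 0.14 0 0 20'
300 '-0.09 0.13 0 0 20;-0.1 0.12 0 0 20;-0.11 0.11 0 0 20;-0.12 0.1 0 0 20;-0.13 0.09 0 0 20'
330 '-0.14 0.07 0 0 20;-0.15 0.06 0 0 20;-0.15 0.04 0 0 20;-0.15 0.02 0 0 20;-0.16 0.01 0 0 20'
```

```bash
python3 -m crank '-0.03 0 0.01 0 20;-0.04 0 0.01 0 20;-0.05 0 0 0 20;-0.06 -0.01 0 0 20;-0.08 -0.01 0 0 20' | python3 a.py
python3 -m crank '-0.1 -0.02 0 0 20;-0.11 -0.03 0 0 20;-0.15 -0.06 0 0 20;-0.14 -0.07 0 0 20' | python3 a.py
```

```text
t 6.62 s 3.8 rad 60.1 z 99.7 | Fr 1.7 Fcw -3.9 Fz 21.0 | ori [179.7  -0.8  19.5] grip 89
t 6.95 s 23.5 rad 60.3 z 99.8 | Fr 3.8 Fcw -6.3 Fz 20.6 | ori [179.6  -0.9  19.4] grip 89
```

```bash
python3 -m crank '-0.13 -0.09 0 0 20;-0.12 -0.1 0 0 20;-0.11 -0.11 0 0 20;-0.1 -0.12 0 0 20;-0.09 -0.13 0 0 20'| python3 a.py
python3 -m crank '-0.07 -0.14 0 0 20;-0.06 -0.15 0 0 20;-0.04 -0.15 0 0 20;-0.02 -0.15 0 0 20;-0.01 -0.16 0 0 20'| python3 a.py
```

```text
t 7.37 s 52.7 rad 60.4 z 99.7 | Fr 7.4 Fcw -9.0 Fz 24.6 | ori [179.4  -0.8  19.2] grip 90
t 7.78 s 82.4 rad 60.6 z 99.5 | Fr 10.9 Fcw -13.2 Fz 35.1 | ori [179.4  -0.4  19.1] grip 91
```

```bash
python3 -m crank '-0.02 -0.16 -0.02 0 20;-0.01 -0.15 -0.02 0 20' | python3 a.py
python3 -m crank '0.02 -0.15 -0.01 0 20;0.04 -0.15 0 0 20'| python3 a.py
```

```text
t 7.95 s 95.5 rad 60.7 z 99.9 | Fr -0.9 Fcw -14.0 Fz 13.0 | ori [179.5  -0.4  19.1] grip 89
t 8.12 s 107.5 rad 60.6 z 99.8 | Fr -2.4 Fcw -13.3 Fz 17.7 | ori [179.5  -0.4  19.1] grip 89
```

```bash
python3 -m crank '0.07 -0.14 0 0 20;0.09 -0.13 0 0 20' | python3 a.py
python3 -m crank '0.1 -0.12 0 0 20;0.11 -0.11 0 0 20'| python3 a.py
```

```text
t 8.28 s 119.3 rad 60.6 z 99.7 | Fr -0.9 Fcw -13.8 Fz 22.7 | ori [179.6  -0.2  19.1] grip 90
t 8.45 s 131.5 rad 60.6 z 99.7 | Fr 0.7 Fcw -11.4 Fz 24.7 | ori [ 1.797e+02 -1.000e-01  1.920e+01] grip 90
```

```bash
python3 -m crank '0.12 -0.1 -0.01 0 20;0.13 -0.09 -0.01 0 20' | python3 a.py
python3 -m crank '0.14 -0.07 0 0 20;0.15 -0.06 0 0 20;0.15 -0.04 0 0 20'| python3 a.py
```

```text
t 8.62 s 143.9 rad 60.5 z 99.8 | Fr -2.6 Fcw -9.3 Fz 15.9 | ori [179.8  -0.   19.2] grip 89
t 8.87 s 164.0 rad 60.3 z 99.8 | Fr -1.2 Fcw -3.1 Fz 16.6 | ori [ 1.799e+02 -1.000e-01  1.930e+01] grip 89
```

```bash
python3 -m crank '0.15 -0.02 0.01 0 20;0.16 -0.01 0 0 20' | python3 a.py
python3 -m crank '0.16 0.01 0 0 20;0.15 0.02 0 0 20'| python3 a.py
```

```text
t 9.03 s 177.7 rad 60.2 z 99.8 | Fr -1.5 Fcw 0.5 Fz 15.4 | ori [179.9  -0.3  19.4] grip 89
t 9.20 s 191.5 rad 60.1 z 100.0 | Fr -1.6 Fcw 3.8 Fz 12.2 | ori [179.9  -0.5  19.4] grip 88
```

```bash
python3 -m crank '0.15 0.04 0.02 0 20;0.15 0.06 0.01 0 20' | python3 a.py
python3 -m crank '0.14 0.07 0 0 20;0.13 0.09 0 0 20'| python3 a.py
```

```text
t 9.37 s 205.4 rad 59.9 z 99.8 | Fr -1.5 Fcw 7.0 Fz 17.5 | ori [179.8  -0.7  19.4] grip 89
t 9.53 s 217.8 rad 59.9 z 99.9 | Fr 0.6 Fcw 6.3 Fz 13.7 | ori [179.8  -0.8  19.4] grip 89
```

```bash
python3 -m crank '0.12 0.1 0.02 0 20;0.11 0.11 0.01 0 20' | python3 a.py
python3 -m crank '0.1 0.12 0.01 0 20;0.09 0.13 0 0 20'| python3 a.py
```

```text
t 9.70 s 230.7 rad 59.8 z 99.7 | Fr 0.1 Fcw 4.8 Fz 21.9 | ori [179.7  -0.8  19.4] grip 89
t 9.87 s 242.8 rad 59.8 z 99.7 | Fr -0.1 Fcw 5.4 Fz 22.0 | ori [179.7  -0.8  19.4] grip 89
```

```bash
python3 -m crank '0.07 0.14 0 0 20;0.06 0.15 0 0 20' | python3 a.py
python3 -m crank '0.04 0.15 0 0 20;0.02 0.15 0 0 20'| python3 a.py
python3 -m crank '0.01 0.16 0 0 20;-0.01 0.16 0 0 20'| python3 a.py
```

```text
t 10.03 s 254.5 rad 59.7 z 99.7 | Fr -1.3 Fcw 4.5 Fz 22.4 | ori [179.7  -0.7  19.4] grip 89
t 10.20 s 265.9 rad 59.7 z 99.7 | Fr -0.2 Fcw 3.0 Fz 23.2 | ori [179.8  -0.6  19.4] grip 89
t 10.37 s 277.5 rad 59.7 z 99.7 | Fr -0.5 Fcw 2.3 Fz 23.6 | ori [179.8  -0.6  19.4] grip 89
```

```bash
python3 -m crank '-0.02 0.15 -0.01 0 20;-0.04 0.15 0 0 20' | python3 a.py
python3 -m crank '-0.06 0.15 0 0 20;-0.07 0.14 0 0 20'| python3 a.py
python3 -m crank '-0.09 0.13 0 0 20;-0.1 0.12 0 0 20'| python3 a.py
```

```text
t 10.53 s 288.5 rad 59.7 z 99.7 | Fr -0.9 Fcw 0.2 Fz 21.8 | ori [179.9  -0.6  19.4] grip 89
t 10.70 s 300.2 rad 59.8 z 99.7 | Fr 0.7 Fcw -0.6 Fz 22.4 | ori [179.9  -0.6  19.4] grip 89
t 10.87 s 312.0 rad 59.8 z 99.7 | Fr 0.4 Fcw -1.1 Fz 21.6 | ori [179.9  -0.6  19.4] grip 89
```

```bash
python3 -m crank '-0.11 0.11 0 0 20;-0.12 0.1 0 0 20;-0.13 0.09 0 0 20' | python3 a.py
python3 -m crank '-0.14 0.07 0 0 20;-0.15 0.06 0 0 20;-0.15 0.04 0 0 20'| python3 a.py
python3 -m crank '-0.15 0.02 0 0 20;-0.16 0.01 0 0 20'| python3 a.py
python3 -m crank '-0.16 -0.01 0 0 20;-0.15 -0.02 0 0 20'| python3 a.py
```

```text
t 11.12 s 329.2 rad 59.9 z 99.7 | Fr -0.5 Fcw -2.3 Fz 21.1 | ori [179.9  -0.7  19.5] grip 89
t 11.37 s 346.9 rad 60.1 z 99.7 | Fr 0.5 Fcw -4.9 Fz 21.6 | ori [179.9  -0.8  19.5] grip 89
t 11.53 s 358.3 rad 60.2 z 99.7 | Fr 0.1 Fcw -4.7 Fz 21.3 | ori [179.8  -0.8  19.5] grip 89
t 11.70 s 9.9 rad 60.3 z 99.7 | Fr -0.0 Fcw -5.5 Fz 21.1 | ori [179.8  -0.9  19.4] grip 89
```

```bash
python3 -m crank '-0.15 -0.04 0 0 20;-0.15 -0.06 0 0 20;-0.14 -0.07 0 0 20'| python3 a.py
python3 -m crank '-0.13 -0.09 0 0 20;-0.12 -0.1 0 0 20'| python3 a.py
python3 -m crank '-0.11 -0.11 -0.01 0 20;-0.1 -0.12 0 0 20'| python3 a.py
```

```text
t 11.95 s 27.1 rad 60.4 z 99.7 | Fr 1.1 Fcw -6.9 Fz 21.4 | ori [179.7  -0.9  19.4] grip 89
t 12.12 s 38.4 rad 60.5 z 99.7 | Fr 1.1 Fcw -9.0 Fz 20.8 | ori [179.6  -1.   19.4] grip 89
t 12.28 s 49.9 rad 60.5 z 99.7 | Fr -0.3 Fcw -9.1 Fz 18.8 | ori [179.5  -0.9  19.3] grip 89
```

```bash
python3 -m crank '-0.09 -0.13 0 0 20;-0.07 -0.14 0 0 20'| python3 a.py
python3 -m crank '-0.06 -0.15 0 0 20;-0.04 -0.15 0 0 20'| python3 a.py
python3 -m crank '-0.02 -0.15 -0.01 0 20;-0.01 -0.16 0 0 20'| python3 a.py
```

```text
t 12.45 s 61.2 rad 60.5 z 99.7 | Fr 1.3 Fcw -11.0 Fz 19.4 | ori [179.5  -0.9  19.3] grip 89
t 12.62 s 72.7 rad 60.6 z 99.7 | Fr 1.2 Fcw -11.8 Fz 22.1 | ori [179.4  -0.8  19.2] grip 90
t 12.78 s 84.1 rad 60.6 z 99.7 | Fr 1.1 Fcw -13.6 Fz 23.3 | ori [179.4  -0.7  19.2] grip 89
```

```bash
python3 -m crank '0.01 -0.16 -0.01 0 20;0.02 -0.15 0 0 20'| python3 a.py
python3 -m crank '0.04 -0.15 -0.01 0 20;0.06 -0.15 0 0 20'| python3 a.py
python3 -m crank '0.07 -0.14 -0.01 0 20;0.09 -0.13 0 0 20'| python3 a.py
```

```text
t 12.95 s 95.8 rad 60.7 z 99.7 | Fr -0.1 Fcw -14.6 Fz 22.1 | ori [179.5  -0.6  19.2] grip 89
t 13.12 s 107.5 rad 60.6 z 99.7 | Fr 0.5 Fcw -14.3 Fz 23.0 | ori [179.5  -0.4  19.1] grip 89
t 13.28 s 119.4 rad 60.6 z 99.7 | Fr 0.0 Fcw -13.0 Fz 22.9 | ori [179.6  -0.2  19.1] grip 89
```

```bash
python3 -m crank '0.1 -0.12 -0.01 0 20;0.11 -0.11 0 0 20'| python3 a.py
python3 -m crank '0.12 -0.1 -0.01 0 20;0.13 -0.09 0 0 20' | python3 a.py
python3 -m crank '0.14 -0.07 0 0 20;0.15 -0.06 0 0 20'| python3 a.py
```

```text
t 13.45 s 131.3 rad 60.6 z 99.7 | Fr -1.3 Fcw -11.2 Fz 21.8 | ori [ 1.797e+02 -1.000e-01  1.920e+01] grip 89
t 13.62 s 143.9 rad 60.5 z 99.8 | Fr -2.4 Fcw -7.8 Fz 17.8 | ori [179.8  -0.   19.2] grip 89
t 13.78 s 157.2 rad 60.3 z 99.8 | Fr -1.8 Fcw -6.1 Fz 17.9 | ori [ 1.799e+02 -1.000e-01  1.930e+01] grip 89
```

```bash
python3 -m crank '0.15 -0.04 0 0 20;0.15 -0.02 0.01 0 20' | python3 a.py
python3 -m crank '0.16 -0.01 0.01 0 20;0.16 0.01 0 0 20'| python3 a.py
python3 -m crank '0.15 0.02 0.01 0 20;0.15 0.04 0.01 0 20' | python3 a.py
```

```text
t 13.95 s 170.9 rad 60.3 z 99.8 | Fr -1.4 Fcw -2.0 Fz 20.3 | ori [179.9  -0.2  19.4] grip 89
t 14.12 s 185.2 rad 60.1 z 99.9 | Fr -1.6 Fcw 3.2 Fz 13.3 | ori [179.9  -0.5  19.4] grip 89
t 14.28 s 199.0 rad 60.0 z 99.8 | Fr -2.3 Fcw 5.6 Fz 17.6 | ori [179.9  -0.7  19.4] grip 89
```

```bash
python3 -m crank '0.15 0.06 0.01 0 20;0.14 0.07 0.01 0 20'| python3 a.py
python3 -m crank '0.13 0.09 0.01 0 20;0.12 0.1 0.01 0 20' | python3 a.py
python3 -m crank '0.11 0.11 0.01 0 20;0.1 0.12 0 0 20'| python3 a.py
```

```text
t 14.45 s 212.4 rad 59.9 z 99.8 | Fr -0.3 Fcw 6.4 Fz 20.8 | ori [179.8  -0.8  19.4] grip 89
t 14.62 s 225.1 rad 59.9 z 99.7 | Fr -0.3 Fcw 6.6 Fz 24.0 | ori [179.7  -0.9  19.4] grip 89
t 14.78 s 237.2 rad 59.8 z 99.7 | Fr -1.4 Fcw 6.4 Fz 23.2 | ori [179.7  -0.9  19.4] grip 89
```

```bash
python3 -m crank '0.09 0.13 -0.01 0 20;0.07 0.14 0 0 20' | python3 a.py
python3 -m crank '0.06 0.15 0 0 20;0.04 0.15 0 0 20'| python3 a.py
python3 -m crank '0.02 0.15 0 0 20;0.01 0.16 0 0 20'| python3 a.py
python3 -m crank '-0.01 0.16 0 0 20;-0.02 0.15 0 0 20' | python3 a.py
```

```text
t 14.95 s 248.6 rad 59.8 z 99.7 | Fr -0.6 Fcw 4.7 Fz 22.8 | ori [179.7  -0.7  19.4] grip 89
t 15.12 s 260.3 rad 59.7 z 99.7 | Fr -0.7 Fcw 3.1 Fz 23.4 | ori [179.7  -0.7  19.4] grip 89
t 15.28 s 271.5 rad 59.8 z 99.7 | Fr -1.9 Fcw 2.2 Fz 23.6 | ori [179.8  -0.6  19.4] grip 89
t 15.45 s 283.0 rad 59.8 z 99.6 | Fr -1.1 Fcw 1.0 Fz 25.3 | ori [179.8  -0.6  19.4] grip 89
```

```bash
python3 -m crank '-0.04 0.15 -0.01 0 20;-0.06 0.15 0 0 20' | python3 a.py
python3 -m crank '-0.07 0.14 0 0 20;-0.09 0.13 0 0 20'| python3 a.py
python3 -m crank '-0.1 0.12 0 0 20;-0.11 0.11 0 0 20;-0.12 0.1 0 0 20' | python3 a.py
python3 -m crank '-0.13 0.09 0 0 20;-0.14 0.07 0 0 20;-0.15 0.06 0 0 20'| python3 a.py
```

```text
t 15.62 s 294.3 rad 59.7 z 99.7 | Fr 0.4 Fcw -0.0 Fz 22.5 | ori [179.9  -0.6  19.4] grip 89
t 15.78 s 306.3 rad 59.8 z 99.7 | Fr 0.9 Fcw -0.5 Fz 21.3 | ori [179.9  -0.6  19.4] grip 89
t 16.03 s 323.5 rad 59.9 z 99.8 | Fr -1.0 Fcw -1.5 Fz 22.1 | ori [179.9  -0.7  19.4] grip 89
t 16.28 s 341.0 rad 60.0 z 99.7 | Fr 0.3 Fcw -3.9 Fz 22.4 | ori [179.9  -0.8  19.5] grip 89
```

```bash
python3 -m crank '-0.15 0.04 0 0 20;-0.15 0.02 0 0 20;-0.16 0.01 0 0 20'| python3 a.py
python3 -m crank '-0.16 -0.01 0 0 20;-0.15 -0.02 0 0 20;-0.15 -0.04 0 0 20'| python3 a.py
python3 -m crank '-0.15 -0.06 0 0 20;-0.14 -0.07 0 0 20'| python3 a.py
python3 -m crank '-0.13 -0.09 0 0 20;-0.12 -0.1 0 0 20'| python3 a.py
```

```text
t 16.53 s 358.3 rad 60.2 z 99.7 | Fr 0.0 Fcw -5.0 Fz 19.9 | ori [179.8  -0.8  19.5] grip 89
t 16.78 s 15.5 rad 60.3 z 99.7 | Fr 0.3 Fcw -5.2 Fz 21.0 | ori [179.7  -0.9  19.4] grip 89
t 16.95 s 27.1 rad 60.4 z 99.7 | Fr 0.1 Fcw -7.2 Fz 21.0 | ori [179.7  -0.9  19.4] grip 89
t 17.12 s 38.4 rad 60.5 z 99.7 | Fr 2.3 Fcw -7.9 Fz 20.3 | ori [179.6  -1.   19.4] grip 89
```

```bash
python3 -m crank '-0.11 -0.11 -0.01 0 20;-0.1 -0.12 0 0 20'| python3 a.py
python3 -m crank '-0.09 -0.13 0 0 20;-0.07 -0.14 0 0 20'| python3 a.py
python3 -m crank '-0.06 -0.15 0 0 20;-0.04 -0.15 -0.01 0 20'| python3 a.py
python3 -m crank '-0.02 -0.15 -0.01 0 20;-0.01 -0.16 0 0 20'| python3 a.py
```

```text
t 17.28 s 49.9 rad 60.5 z 99.7 | Fr 1.3 Fcw -9.8 Fz 18.9 | ori [179.5  -0.9  19.3] grip 89
t 17.45 s 61.2 rad 60.5 z 99.7 | Fr 0.7 Fcw -10.8 Fz 20.2 | ori [179.5  -0.9  19.3] grip 89
t 17.62 s 72.8 rad 60.6 z 99.8 | Fr 0.3 Fcw -11.7 Fz 16.8 | ori [179.5  -0.8  19.2] grip 89
t 17.78 s 84.4 rad 60.6 z 99.7 | Fr -0.3 Fcw -12.6 Fz 20.1 | ori [179.5  -0.7  19.2] grip 89
```

```bash
python3 -m crank '0.01 -0.16 0 0 20;0.02 -0.15 0 0 20'| python3 a.py
python3 -m crank '0.04 -0.15 -0.01 0 20;0.06 -0.15 0 0 20'| python3 a.py
python3 -m crank '0.07 -0.14 -0.01 0 20;0.09 -0.13 0 0 20'| python3 a.py
```

```text
t 17.95 s 95.8 rad 60.7 z 99.7 | Fr 0.2 Fcw -14.0 Fz 21.3 | ori [179.5  -0.6  19.2] grip 89
t 18.12 s 107.6 rad 60.6 z 99.7 | Fr 0.5 Fcw -14.7 Fz 23.1 | ori [179.5  -0.4  19.1] grip 89
t 18.28 s 119.4 rad 60.6 z 99.7 | Fr -0.5 Fcw -11.9 Fz 22.9 | ori [179.6  -0.2  19.1] grip 89
```

```bash
python3 -m crank '0.1 -0.12 -0.01 0 20;0.11 -0.11 0 0 20'| python3 a.py
python3 -m crank '0.12 -0.1 -0.01 0 20;0.13 -0.09 0.01 0 20' | python3 a.py
python3 -m crank '0.14 -0.07 0 0 20;0.15 -0.06 0 0 20'| python3 a.py
python3 -m crank '0.15 -0.04 0 0 20;0.15 -0.02 0 0 20' | python3 a.py
```

```text
t 18.45 s 131.4 rad 60.5 z 99.7 | Fr -1.3 Fcw -11.8 Fz 22.3 | ori [ 1.797e+02 -1.000e-01  1.920e+01] grip 89
t 18.62 s 144.0 rad 60.4 z 99.7 | Fr -0.3 Fcw -8.8 Fz 23.6 | ori [179.8  -0.   19.2] grip 90
t 18.78 s 157.6 rad 60.3 z 99.8 | Fr -1.1 Fcw -6.6 Fz 20.0 | ori [ 1.799e+02 -1.000e-01  1.930e+01] grip 89
t 18.95 s 171.0 rad 60.2 z 99.8 | Fr -0.9 Fcw -1.3 Fz 16.2 | ori [179.9  -0.3  19.4] grip 89
```

```bash
python3 -m crank '0.16 -0.01 0.02 0 20;0.16 0.01 0.01 0 20'| python3 a.py
python3 -m crank '0.15 0.02 0.01 0 20;0.15 0.04 0.01 0 20' | python3 a.py
python3 -m crank '0.15 0.06 0.01 0 20;0.14 0.07 0 0 20'| python3 a.py
```

```text
t 19.12 s 186.0 rad 60.1 z 99.8 | Fr -1.7 Fcw 3.4 Fz 20.4 | ori [179.9  -0.6  19.4] grip 89
t 19.28 s 199.7 rad 60.0 z 99.7 | Fr -2.1 Fcw 5.6 Fz 21.9 | ori [179.8  -0.8  19.4] grip 89
t 19.45 s 212.8 rad 59.9 z 99.7 | Fr -2.0 Fcw 6.6 Fz 19.8 | ori [179.8  -0.9  19.4] grip 89
```

```bash
python3 -m crank '0.13 0.09 0.01 0 20;0.12 0.1 0 0 20' | python3 a.py
python3 -m crank '0.11 0.11 0.01 0 20;0.1 0.12 0 0 20'| python3 a.py
python3 -m crank '0.09 0.13 0 0 20;0.07 0.14 0 0 20' | python3 a.py
python3 -m crank '0.06 0.15 0 0 20;0.04 0.15 0 0 20'| python3 a.py
```

```text
t 19.62 s 225.2 rad 59.9 z 99.7 | Fr -0.9 Fcw 6.6 Fz 20.4 | ori [179.7  -0.9  19.4] grip 89
t 19.78 s 237.2 rad 59.8 z 99.7 | Fr -1.0 Fcw 5.4 Fz 23.0 | ori [179.7  -0.9  19.4] grip 90
t 19.95 s 248.8 rad 59.7 z 99.6 | Fr 0.0 Fcw 4.0 Fz 23.8 | ori [179.7  -0.8  19.4] grip 90
t 20.12 s 260.6 rad 59.8 z 99.6 | Fr -1.8 Fcw 3.3 Fz 26.0 | ori [179.7  -0.7  19.3] grip 90
```

```bash
python3 -m crank '0.02 0.15 -0.01 0 20;0.01 0.16 0 0 20'| python3 a.py
python3 -m crank '-0.01 0.16 0 0 20;-0.02 0.15 -0.01 0 20' | python3 a.py
python3 -m crank '-0.04 0.15 0 0 20;-0.06 0.15 0 0 20' | python3 a.py
python3 -m crank '-0.07 0.14 0 0 20;-0.09 0.13 0 0 20'| python3 a.py
```

```text
t 20.28 s 271.5 rad 59.8 z 99.7 | Fr -0.7 Fcw 2.4 Fz 23.9 | ori [179.8  -0.6  19.4] grip 90
t 20.45 s 283.0 rad 59.7 z 99.8 | Fr -0.7 Fcw 0.9 Fz 19.5 | ori [179.8  -0.6  19.4] grip 90
t 20.62 s 294.3 rad 59.7 z 99.7 | Fr 0.5 Fcw 0.6 Fz 21.9 | ori [179.9  -0.6  19.4] grip 90
t 20.78 s 306.3 rad 59.8 z 99.7 | Fr 0.2 Fcw 0.0 Fz 21.9 | ori [179.9  -0.6  19.4] grip 90
```

```bash
python3 -m crank '-0.1 0.12 0 0 20;-0.11 0.11 0 0 20;-0.12 0.1 0 0 20' | python3 a.py
python3 -m crank '-0.13 0.09 0 0 20;-0.14 0.07 0 0 20;-0.15 0.06 0 0 20'| python3 a.py
python3 -m crank '-0.12 0.03 0 0 20;-0.09 0.02 0 0 20;-0.08 0.01 0 0 20;-0.05 0.01 0 0 20;-0.04 0 0 0 20' | python3 a.py
python3 -m crank '-0.02 0 0 0 20;0 0 0 0 20' | python3 a.py
```

```text
t 21.03 s 323.5 rad 59.9 z 99.7 | Fr 0.9 Fcw -1.2 Fz 22.1 | ori [179.9  -0.7  19.5] grip 90
t 21.28 s 341.0 rad 60.0 z 99.7 | Fr 0.2 Fcw -3.8 Fz 21.2 | ori [179.9  -0.7  19.5] grip 90
t 21.70 s 355.7 rad 60.1 z 99.7 | Fr 0.1 Fcw -3.0 Fz 21.1 | ori [179.8  -0.8  19.5] grip 89
t 21.87 s 356.6 rad 60.2 z 99.7 | Fr -0.2 Fcw -3.2 Fz 22.8 | ori [179.8  -0.7  19.4] grip 89
```

```bash
python3 -m crank '-0.02 0 0 0 20;-0.02 0 0 0 20;0 0 0 0 20' | python3 a.py
python3 -m crank '0 0 -0.02 0 20;0 0 -0.02 0 20;0 0 -0.02 0 20;0 0 -0.02 0 20;0 0 -0.02 0 20' | python3 a.py
python3 -m crank '0 0 -0.03 0 20;0 0 -0.03 0 20;0 0 -0.03 0 20;0 0 -0.03 0 20;0 0 -0.03 0 20' | python3 a.py
```

```text
t 22.12 s 357.9 rad 60.2 z 99.7 | Fr -0.1 Fcw -3.8 Fz 21.5 | ori [179.8  -0.8  19.5] grip 89
t 22.53 s 0.4 rad 60.1 z 101.1 | Fr 3.0 Fcw -3.4 Fz 8.9 | ori [179.9  -0.4  19.4] grip 88
t 22.95 s 2.4 rad 60.0 z 106.3 | Fr 2.4 Fcw 0.5 Fz 7.4 | ori [179.9  -0.2  19.4] grip 88
```

```bash
python3 -m crank '0 0 -0.03 0 20;0 0 -0.03 0 20;0 0 -0.02 0 20;0 0 0 0 20' | python3 a.py
python3 -m crank '0 0 -0.02 0 20;0 0 0 0 20;0 0 0 0 20' | python3 a.py
```

```text
t 23.28 s 2.8 rad 59.9 z 109.2 | Fr 2.2 Fcw -0.9 Fz 5.6 | ori [179.9  -0.2  19.4] grip 88
t 23.53 s 2.9 rad 60.0 z 109.7 | Fr 2.1 Fcw -0.4 Fz 5.5 | ori [ 1.799e+02 -1.000e-01  1.940e+01] grip 88
```

```bash
python3 -m crank '0 0 -0.01 0 25;0 0 0 0 28;0 0 0 0 32;0 0 0 0 40;0 0 0 0 50' 20| python3 a.py
python3 -m crank '0 0 0 0 60;0 0 0 0 62;0 0 0 0 62;0 0 -0.1 0 62;0 0 -0.2 0 62' | python3 a.py
python3 -m crank '0 0 -0.5 0 62;0 0 -0.7 0 62;0 0 -0.7 0 62;0 0 -0.7 0 62;0 0 -0.5 0 62' | python3 a.py
python3 -m crank '-0.5 0 -0.2 0 62;-0.8 0 0 0 62;-0.8 0 0 0 62;-0.5 0 0 0 62;0 0 0 0 62' | python3 a.py
python3 - <<'E'
from h import *
c=capture('wrist'); save(c,'w3'); S=capture('scene'); D=capture('side')
A=cv2.resize(S['pixels'][120:290,340:440],None,fx=3.5,fy=3.5,interpolation=2)
B=cv2.resize(D['pixels'][130:280,295:395],None,fx=3.5,fy=3.5,interpolation=2)
im=np.zeros((600,720,3),np.uint8); im[:A.shape[0],:350]=A; im[:B.shape[0],360:710]=B
save(dict(pixels=im),'crop2')
E
```

```text
t 23.95 s 4.6 rad 58.3 z 108.3 | Fr -0.1 Fcw 0.7 Fz 0.5 | ori [-1.799e+02  1.000e-01  1.940e+01] grip 0
t 24.37 s 4.7 rad 59.1 z 120.4 | Fr -0.1 Fcw -0.2 Fz -0.1 | ori [-1.799e+02  1.000e-01  1.940e+01] grip 0
t 24.78 s 3.1 rad 59.9 z 248.6 | Fr -0.2 Fcw -0.8 Fz 0.5 | ori [179.9  -0.2  19.4] grip 0
t 25.20 s 62.0 rad 128.0 z 254.0 | Fr 0.6 Fcw 2.0 Fz 0.1 | ori [180.    0.2  19.2] grip 0
```

View pics/crop2.png

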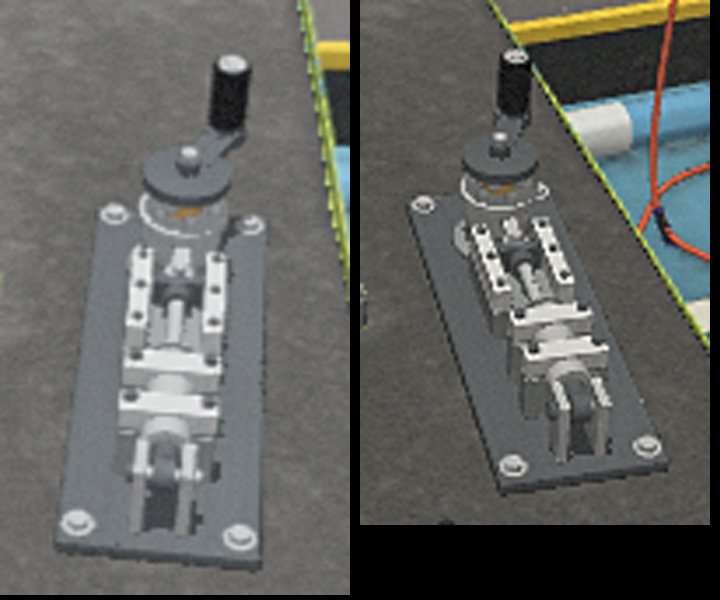

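The picture shows the crank up and free, with the handle at crop pixels (230,95). The crosshead sits where it started (about (178,285)), so the ram is back, and nothing else has moved.

```bash
python3 -c "
from h import *
print(get_state()['t'], r.hand_in())"
```

```text
the job is handed in; nothing more can be done
25.35 None
```

The crank was meshed, wound three even clockwise turns and let spring up and go with the ram back; I handed the job in at 25 s. The weak spot is turn one: the push rose to 35 N (about 24 N past the return spring, limit 25), then eased to 12 N with the crank up by about 0.2 mm. The crank also turned about 5° further while rising.

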